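Case up the finished film cans

ROBOT

A 6-joint arm with a two-finger parallel gripper is mounted at the origin on the work surface. World frame = base frame: x ahead of the robot, y to its left, z up, the work surface at z = 0. Lengths are in m, angles in degrees, forces in N, time in s.
With the tool pointing down it reaches from about 0.35 to 0.875 m from the base axis. Payload 4.2 kg.
Tool frame: the origin (TCP) lies on the centre line of the jaws, within the pads' length; the fingertips stand r.tip_extent ahead of it and the grasp point (between the pads) lies 11 mm behind it (r.tip_extent is the distance from the TCP to the fingertips, in m); z points along the fingers, y is the line along which they close (so a half turn about z gives the same grasp; the last joint's range is limited). The gripper opens to 87 mm and grips with 3 to 60 N. Pads are 19 mm wide; open, the fingers measure 117 mm over their backs; the gripper's body (75 mm by 190 mm) begins 51 mm behind the grasp point.
Start: joints at [-52.219, 22.042, 0.453, 0, -68.411, -14.817], TCP at [0.244, -0.575, 0.231] pointing down, gripper open.
Joint ranges: [-179.83, 179.83], [-69.29, 118.12], [-61.27, 80.66], [-181.25, 117.63], [-171.15, -9.14], [-177.46, 177.46]. Speed limits (degrees/s): [159.86, 159.86, 180, 180, 180, 180].

INTERFACE

Orientations are given as a 3x3 rotation matrix whose columns are the frame's x, y, z axes.
In Python, from station import r gives the robot as it stands.
- The arm moves only by the shell command python3 -m jog 'ROWS'. ROWS is text: rows parted by semicolons, each of 5 numbers parted by spaces: the opening, from 0 (shut) to 1 (fully open), then the shift along the world's x, y, z in mm, then the turn about the world's z in degrees. In form: hand dx dy dz roll; .... A call has 1 to 5 rows; each row shifts and turns the commanded pose from where the row before left it; what a row does not reach is not made up. A row lasts 1/8 s, in which the tool goes at most 62.5 mm and 10.7 degrees, less where a joint would pass 70% of its speed; a pose out of reach is approached as far as the arm can. A call is refused whole if a number of a shift passes 62.5 or a number of a turn 10.7, either way. A call with a gripper value outside its range is refused whole. The fingers move at their own pace and stop on an object; the grip force is fixed at half the most. Time passes only in rows, so rows that do not move let the fingers close. It gives the time, the measured TCP pose, the force, the opening and the grip force at its end, in the units of the state.
- r.sense(): the state, without advancing time (a new reading comes with each control period).
- r.capture(name): name is "scene" or "top" or "wrist"; returns a dict with "pixels" (480x640x3 uint8, red, green, blue), "fovy" (degrees; the focal length in pixels is half the picture's height over the tangent of half this angle, whatever the lens; pixels are square), "cx", "cy" (the principal point, pixels), "k1" (the pictures are not rectified: a ray, as slopes to the right and down, at radius r is drawn at 1 + k1 r^2 times it, then the intrinsics apply), "origin" and "orientation" of the camera in the world; the wrist camera has in their place "T_tool_cam" (4x4, takes a point from camera to tool coordinates, whose origin is the TCP and whose axes are the flange's). Camera axes: x right, y down, z forward; pixel columns grow to the right and rows downward; lengths in m; the calibration is good to about 2 mm. A picture is of the moment at which its call begins: read the wrist's pose just before it. There is no depth.
- r.finish_job(): hands the job in; it is judged then, once.
The state is a dict: "time_s": time; "joints": joint angles; "joint_velocities": joint speeds; "effort": joint torques, N m; "tcp_pos": TCP position; "ee_rot": TCP orientation; "wrist_force": force on the tool from outside, world axes, zero at the start; "moment": the same for the moment, N m; "gripper_width": opening from 0.0 (shut) to 1.0 (fully open); "gripper_force": force on a finger pad.
Only numpy, scipy, OpenCV 4.12 (cv2) and the standard library are available. Lean on these libraries where they do the work, as an engineer would, in place of code of your own. Each camera call takes 0.05 s, during which the arm holds its last target. There are 200 camera calls.

TASK

Pack the film: swing the plywood case's latch bar out of the way of its mouth and move every finished film can from the loader's catch tray into the case. Then slide the case's lid into its grooves until it is fully home, and finally swing the latch bar back across behind it until it rests in its catch. Leave the other things on the bench where they are.

Things in the scene. Friction and masses are not known exactly. Their poses are not given: they have to be found in the camera images.
- can0: finished film can, a sealed flat-sided can (aluminium with a black push-on lid), a plain block 64 (own x) x 36 (own y) x 42 mm high; origin at the centre of its underside, z up. Two to four are present.
- can1: finished film can, a sealed flat-sided can (aluminium with a black push-on lid), a plain block 64 (own x) x 36 (own y) x 42 mm high; origin at the centre of its underside, z up. Two to four are present.
- can2: finished film can, a sealed flat-sided can (aluminium with a black push-on lid), a plain block 64 (own x) x 36 (own y) x 42 mm high; origin at the centre of its underside, z up. Two to four are present.
- can3: finished film can, a sealed flat-sided can (aluminium with a black push-on lid), a plain block 64 (own x) x 36 (own y) x 42 mm high; origin at the centre of its underside, z up. Two to four are present.
- loader: film loading machine with its white catch tray, fixed. Origin on the table under the tray's centre. Tray 220 (x) x 180 (y) mm outside, rim 18 mm high, floor 4 mm, walls 4 mm; the cans stand on its floor. A steel chute 90 mm wide comes down to the tray's +y side (50 mm high where it is 160 mm from the origin); the machine, 240 mm high, begins 220 mm from the origin in +y.
- case: open plywood case, fixed, 160 (x) x 236 (y) mm, origin on the table under its centre. Inside: x -64..64, y -106..106 mm, floor 8 mm up. The lid goes in at the +y end (end wall only 61 mm high there) and slides towards -y against a stop. Home, the lid's origin is at x 0, y 0, z 62 mm in this frame.
- case_mouth (a point): middle of the mouth of the lid grooves, at x 0, y 108, z 62 mm in the case frame. Each long wall has a ledge at z 62 mm for the lid's edge, between cheeks 144 mm apart (flared at the mouth) and under lips (underside z 71.5, top 77.5 mm; 128 mm between the lips). The lips begin 38 mm inside the mouth: nearer the mouth the ledges are open above.
- lid: loose plywood lid, a flat slab 140 (x) x 216 (y) x 6 mm with a wooden grip bar on its middle (70 mm along x, 14 mm thick in y, top 36 mm above the underside). Origin at the centre of the underside, z up. It is symmetric: either end may go in first.
- latch (a joint): steel latch bar of the case, swinging level about an upright pivot; 0 = closed, lying across the mouth behind the lid in its catch; about 1.6 = pointing straight out of the mouth (case +y); up to 2.1 = fully open; the lid passes freely beyond 1.65. It stays where it is left. Bar 10 x 10 mm, 63 to 73 mm above the table, 180 mm long from the pivot.
- latch_knob (a point): the black upright round knob on the latch bar, 16 mm across, 73 to 109 mm above the table; the point is on its axis 95 mm above the table, 88 mm from the pivot. Closed, it is at x -2, y 116 mm in the case frame.
- latch_pivot (a point): pivot axis of the latch bar, 68 mm above the table, at x 86, y 116 mm in the case frame.
- bottle: white plastic bottle, 68 mm across, 170 mm tall, a bystander; origin under its centre.
- beaker: glass beaker, 72 mm across, 100 mm tall, a bystander; origin under its centre.
- loupe: black focusing loupe, 52 mm across, 55 mm tall, a bystander; origin under its centre.
- tape: cardboard ring of tape, 76 mm across, 24 mm tall, a bystander; origin under its centre.
- brush: dusting brush 160 mm long lying along its x, a bystander; origin under its middle.
- timer: grey timer box 50 x 90 x 60 mm, a bystander; origin under its centre.
- jar: amber glass jar, 72 mm across, 90 mm tall, a bystander; origin under its centre.
Not all that is in view belongs to the job. Leave any orange or yellow look-alike of the can3 alone.

How it is judged (in metres and radians):
On the way, in this order (a step that is already met when the one before it is completed fails the run):
1. all the cans lie in the case (x of can0 in the frame of case between -0.068 and 0.068 m and y of can0 in the frame of case between -0.11 and 0.11 m and z of can0 in the frame of case between 0 and 0.056 m and linear speed of each of can0, can1, can2, can3 below 0.05 m/s and x of can1 in the frame of case between -0.068 and 0.068 m and y of can1 in the frame of case between -0.11 and 0.11 m and z of can1 in the frame of case between 0 and 0.056 m and x of can2 in the frame of case between -0.068 and 0.068 m and y of can2 in the frame of case between -0.11 and 0.11 m and z of can2 in the frame of case between 0 and 0.056 m and x of can3 in the frame of case between -0.068 and 0.068 m and y of can3 in the frame of case between -0.11 and 0.11 m and z of can3 in the frame of case between 0 and 0.056 m), for 0.2 s.
2. the lid is fully home in its grooves (x of lid in the frame of case between -0.006 and 0.006 m and y of lid in the frame of case between -0.006 and 0.005 m and z of lid in the frame of case between 0.058 and 0.068 m and angle between the z axis of lid and the z axis of case, either way round below 0.04 rad), for 0.2 s.
3. the latch is closed in its catch (value of joint latch below 0.06 rad), for 0.2 s.
At the end, for the whole second after the job is handed in: Every can present is inside the case, the lid lies in its grooves under the lips, within 5 mm of its stop, and the latch is within 0.06 rad of closed; lid and latch are at rest (all of step 2 and x of can0 in the frame of case between -0.068 and 0.068 m and y of can0 in the frame of case between -0.11 and 0.11 m and z of can0 in the frame of case between 0 and 0.056 m and x of can1 in the frame of case between -0.068 and 0.068 m and y of can1 in the frame of case between -0.11 and 0.11 m and z of can1 in the frame of case between 0 and 0.056 m and x of can2 in the frame of case between -0.068 and 0.068 m and y of can2 in the frame of case between -0.11 and 0.11 m and z of can2 in the frame of case between 0 and 0.056 m and x of can3 in the frame of case between -0.068 and 0.068 m and y of can3 in the frame of case between -0.11 and 0.11 m and z of can3 in the frame of case between 0 and 0.056 m and value of joint latch below 0.06 rad and velocity of joint latch between -0.05 and 0.05 rad/s and linear speed of lid below 0.02 m/s); the robot touches nothing.
It fails at once if a bystander is moved more than 60 mm (distance of any of bottle, beaker, loupe, tape, brush, timer, jar from where it was at the start of the episode above 0.06 m).
It fails at once if a standing bystander is tipped over (angle between any of bottle, beaker, loupe, tape, timer, jar's own z axis and vertical above 0.7 rad).
Of can0, can1, can2, can3 only 2 to 4 are there at a start; the rules pass over those that are not, and their reading is None.
At some moment in a run one of can0, can1, can2, can3 may be knocked a few centimetres aside while the robot is not near it.
Once in a run the grip may slacken for a moment while it holds something.
It also fails if it takes over 210 s, if anything falls off the work surface, if the arm or the gripper's body presses on something with over 40 N, if the wrist force passes 120 N, or if a joint passes its speed limit or range.

## Working session

There is one attempt and no reset: what is moved stays moved. The work goes in short steps, Python scripts to look and compute and a shell command to move; the robot and the scene stay as the last step left them, time stands still between calls to the robot, and variables do not carry over. Pictures are saved under pics/ and viewed, at most 14 in all, crops included, and the job is handed in when it is done.

```bash
ls; mkdir -p pics
cat > h.py <<'E'
import numpy as np, cv2
from station import r
def cam(name):
    s=r.sense(); c=r.capture(name)
    if 'T_tool_cam' in c:
        T=np.eye(4); T[:3,:3]=s['ee_rot']; T[:3,3]=s['tcp_pos']; T=T@np.array(c['T_tool_cam'])
        c['origin']=T[:3,3]; c['orientation']=T[:3,:3]
    c['f']=240/np.tan(np.radians(c['fovy'])/2)
    return c
def ray(c,uv):
    f=c['f'];K=np.array([[f,0,c['cx']],[0,f,c['cy']],[0,0,1.]])
    p=cv2.undistortPoints(np.array(uv,float).reshape(-1,1,2),K,np.array([c['k1'],0,0,0.])).reshape(-1,2)
    return np.c_[p,np.ones(len(p))]@np.array(c['orientation']).T
def onz(c,uv,z):
    d=ray(c,uv);o=np.array(c['origin']);return o+d*((z-o[2])/d[:,2])[:,None]
def px(c,P):
    f=c['f'];q=(np.atleast_2d(P)-np.array(c['origin']))@np.array(c['orientation'])
    q=q[:,:2]/q[:,2:];q=q*(1+c['k1']*(q**2).sum(1,keepdims=True));return q*f+[c['cx'],c['cy']]
def save(c,n): cv2.imwrite('pics/'+n+'.png',c['pixels'][:,:,::-1])
E
python3 - <<'E'
from h import *
for n in('top','scene'):
    c=cam(n);save(c,n);print(n,c['origin'],c['orientation'],c['fovy'],c['k1'])
s=r.sense();print(s,r.tip_extent)
E
```

```text
pics
top [0.27880287 0.06613995 1.56517708] [[-0.00475431 -0.98204388  0.18859273]
 [-0.99983781  0.0013922  -0.01795583]
 [ 0.01737086 -0.18864751 -0.98189122]] 43.26652698549174 -0.1296788484558753
scene [1.02746365 0.54276592 0.92617178] [[-0.74869842  0.5038656  -0.43077852]
 [ 0.66266289  0.58662734 -0.46556015]
 [ 0.01812671 -0.63402509 -0.7731    ]] 57.892262788449585 -0.06601282117281423
{'time_s': 0.1, 'joints': array([-5.22190234e+01,  2.20873341e+01,  3.89960366e-01, -2.48636806e-02,
       -6.84107314e+01, -1.48172820e+01]), 'joint_velocities': array([ 0.06282657, -0.18249153,  0.15716191,  0.07072031,  0.00919932,
       -0.00404691]), 'effort': array([-7.43054516e-04, -3.91688347e+01,  1.87935376e+01,  4.23186019e+00,
        1.35121500e-02, -6.90390516e-05]), 'tcp_pos': array([ 0.24367394, -0.57499775,  0.2295759 ]), 'ee_rot': array([[-9.20814649e-01, -3.89999593e-01, -8.36994479e-04],
       [-3.90000480e-01,  9.20813012e-01,  1.73842196e-03],
       [ 9.27315495e-05,  1.92719266e-03, -9.99998139e-01]]), 'wrist_force': array([ 0.71316907, -0.11220237, -0.34492932]), 'moment': array([ 0.01024575,  0.00928042, -0.02400813]), 'gripper_force': 0.0, 'gripper_width': 0.9975438350204562} 0.008
```

View pics/top.png

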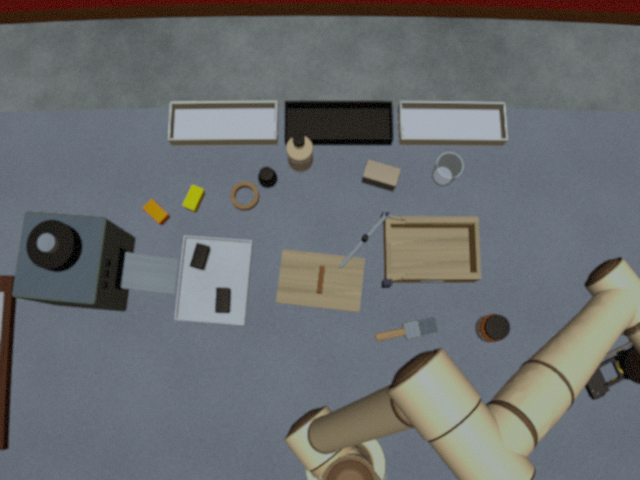

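View pics/scene.png

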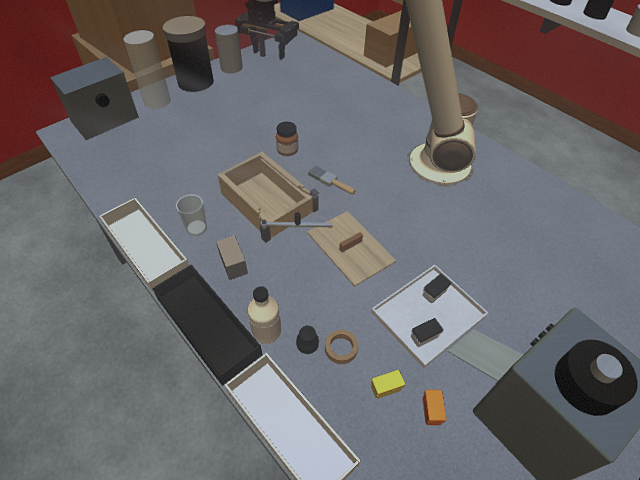

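Top view: two cans at about (200,257) and (223,300), lid at (321,281), case at (432,249), latch half open with its knob at (365,239) and pivot at (386,214). The yellow and orange look-alikes are outside the tray. I'll crop in for measurements.

Run:
```python
from h import *
im=cv2.imread('pics/top.png')
cv2.imwrite('pics/crop1.png',cv2.resize(im[200:320,270:490],None,fx=3.6,fy=3.6,interpolation=cv2.INTER_CUBIC))
c=cam('top')
hsv=cv2.cvtColor(im,cv2.COLOR_BGR2HSV)
print(hsv[281,340],hsv[279,321],hsv[250,430],hsv[200,300],hsv[217,386])
w=((hsv[...,0]<25)&(hsv[...,1]>70)&(hsv[...,2]>90)).astype(np.uint8)
w[:,:265]=0
n,l,st,ce=cv2.connectedComponentsWithStats(w)
for i in range(1,n):
    if st[i,4]>150: 
        cn=max(cv2.findContours((l==i).astype(np.uint8),0,2)[0],key=cv2.contourArea);R=cv2.minAreaRect(cn);print('wood',st[i],R)
        if 280<R[0][0]<345 and R[0][1]>250: print(onz(c,cv2.boxPoints(R)+0.,.006)[:,:2])
d=(hsv[...,2]<60).astype(np.uint8);d[:, :182]=0;d[:,245:]=0;d[:245]=0;d[315:]=0
n,l,st,ce=cv2.connectedComponentsWithStats(d)
for i in range(1,n):
    if st[i,4]>30:
        cn=max(cv2.findContours((l==i).astype(np.uint8),0,2)[0],key=cv2.contourArea);R=cv2.minAreaRect(cn);b=onz(c,cv2.boxPoints(R),.046)[:,:2]
        print('can',st[i],R,b.mean(0),b)
```

```text
[ 21  65 152] [ 14 129 115] [ 20  68 147] [106  38 126] [ 90   9 113]
wood [389 217  90  57 592] ((433.5936279296875, 245.1033935546875), (91.25916290283203, 52.03535842895508), 2.8271243572235107)
wood [ 497  260  126  149 1295] ((579.3280029296875, 345.8827819824219), (61.15755844116211, 186.21160888671875), 40.28524398803711)
wood [313 264  14  32 240] ((319.9855651855469, 279.34393310546875), (9.655632019042969, 32.16009521484375), 8.746161460876465)
[[0.42962012 0.07891029]
 [0.51249915 0.06615619]
 [0.5085857  0.04132509]
 [0.42575875 0.05430289]]
wood [376 329  29  12 200] ((389.7999572753906, 334.1000061035156), (7.0502400398254395, 28.634822845458984), 77.47119140625)
wood [ 309  350  159  130 4762] ((388.0, 414.5), (129.0, 158.0), 90.0)
wood [483 404  52  45 254] ((512.3185424804688, 420.5434265136719), (64.54618835449219, 21.353471755981445), 35.94211196899414)
can [191 245  18  24 292] ((199.83026123046875, 256.3990783691406), (13.122220993041992, 22.508920669555664), 16.699243545532227) [0.52312716 0.36644118] [[0.50014327 0.39007853]
 [0.55584657 0.37542355]
 [0.54602704 0.34271904]
 [0.49049174 0.3575436 ]]
can [216 289  14  23 286] ((222.74813842773438, 300.03741455078125), (12.584280967712402, 22.4719295501709), 2.8624050617218018) [0.41201722 0.30491054] [[0.38452839 0.32150834]
 [0.4410396  0.32009669]
 [0.43947991 0.28821915]
 [0.38302101 0.28981799]]
```

View pics/crop1.png

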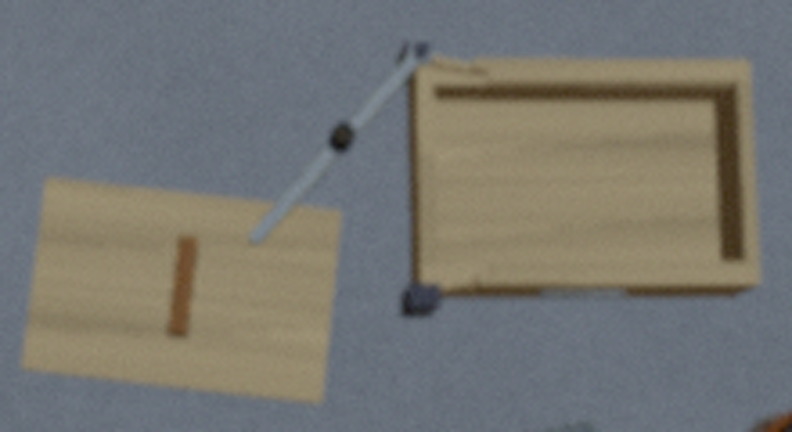

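The crop gives the case top corners, lid corners and latch line in pixels. Next I'll convert them to poses.

Run:
```python
from h import *
c=cam('top')
g=lambda p:np.array(p,float)/3.6+[270,200]-.36
def rect(P):
    q=P[:,:2];m=q.mean(0);v=(q[0]+q[3]-q[1]-q[2])/2; u=(q[0]+q[1]-q[2]-q[3])/2
    print(m,'len',np.linalg.norm(v),np.linalg.norm(u),'yaw(y) ',np.degrees(np.arctan2(-v[0],v[1])),'yaw(x)',np.degrees(np.arctan2(u[1],u[0])))
rect(onz(c,g([(415,65),(750,60),(760,283),(422,288)]),.0775))
rect(onz(c,g([(47,180),(340,210),(322,402),(22,368)]),.006))
print('grip bar',onz(c,g([(182,286)]),.036))
print('pivot',onz(c,g([(413,57)]),.073),'knob',onz(c,g([(342,135)]),.105),'end',onz(c,g([(255,240)]),.073))
```

```text
[ 0.5390966 -0.2235922] len 0.23795711894471555 0.15823353075782276 yaw(y)  0.7137241645403316 yaw(x) 0.0698019192686147
[0.46714237 0.05911214] len 0.21476497787023927 0.13853786928802508 yaw(y)  -6.3309686147891675 yaw(x) -6.565249398273779
grip bar [[0.46594095 0.0597787  0.036     ]]
pivot [[ 0.62310957 -0.10316528  0.073     ]] knob [[ 0.56101317 -0.04956458  0.105     ]] end [[0.49329684 0.00935924 0.073     ]]
```

```bash
python3 -m jog '1 32 53 0 0;1 32 53 0 0;1 32 53 0 0;1 32 53 0 0;1 32 53 0 0'; python3 -m jog '1 32 53 0 0;1 32 53 0 0;1 32 53 0 0;1 32 53 0 0;1 28 48 0 0'
python3 - <<'E'
from h import *
c=cam('wrist');save(c,'w1');print(c['origin'],c['orientation'],c['fovy'],c['k1'],r.sense()['tcp_pos'])
E
```

```text
time_s: 0.82
tcp_pos: [0.4045, -0.3086, 0.2306]
ee_rot: [[-0.921, -0.39, 0.0], [-0.39, 0.921, -0.0], [-0.0, -0.0, -1.0]]
wrist_force: [0.9, 0.9, 0.6]
gripper_width: 0.998
gripper_force: 0.0
time_s: 1.45
tcp_pos: [0.5606, -0.0483, 0.2306]
ee_rot: [[-0.92, -0.391, 0.0], [-0.391, 0.92, 0.0], [-0.0, -0.0, -1.0]]
wrist_force: [0.9, -0.6, 0.9]
gripper_width: 1.004
gripper_force: 0.0
[ 0.48270555 -0.08133165  0.38544595] [[-3.90373743e-01  8.77848300e-01  2.77471985e-01]
 [ 9.20656162e-01  3.72469869e-01  1.16869275e-01]
 [-7.56459186e-04  3.01078989e-01 -9.53598904e-01]] 59.232210586044275 -0.0763890215431932 [ 0.56406826 -0.0440835   0.23012183]
```

View pics/w1.png

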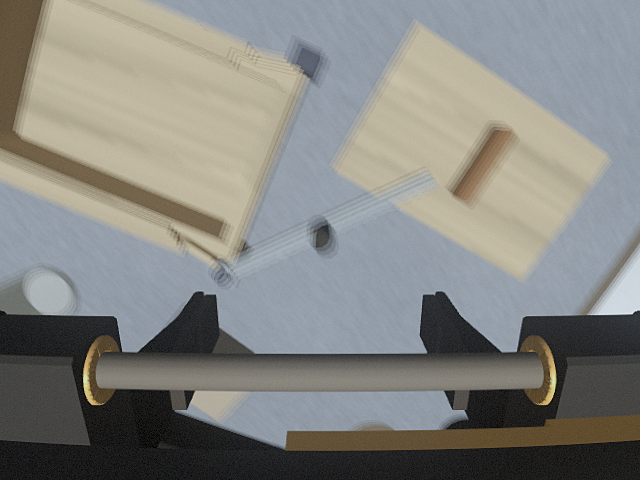

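The wrist view shows the knob at about (320,232), blurred by motion. I'll let the arm settle and measure again.

```bash
python3 -m jog '0.6 0 0 0 0;0.6 0 0 0 0' | head -2
python3 - <<'E'
from h import *
c=cam('wrist');save(c,'w2')
v=cv2.cvtColor(c['pixels'],cv2.COLOR_RGB2HSV)[...,2]
m=(v<85).astype(np.uint8);m[290:]=0
n,l,st,ce=cv2.connectedComponentsWithStats(m)
for i in range(1,n):
    if 60<st[i,4]<4000: print(st[i],ce[i],onz(c,[ce[i]],.095)[0],onz(c,[ce[i]],.109)[0])
E
```

```text
time_s: 1.75
tcp_pos: [0.5593, -0.051, 0.2303]
[309 218  22  32 524] [319.93320611 233.9351145 ] [ 0.55839729 -0.05093121  0.095     ] [ 0.55468634 -0.05252042  0.109     ]
[230 240  18  20 154] [239.20779221 248.98051948] [ 0.59163222 -0.10046678  0.095     ] [ 0.58631854 -0.09966719  0.109     ]
```

View pics/w2.png

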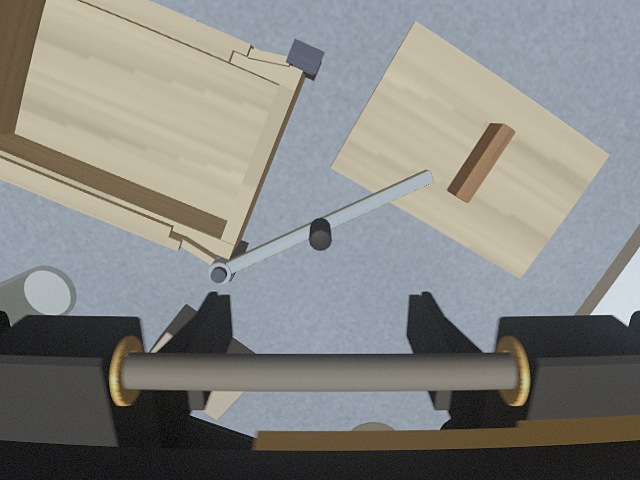

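```bash
python3 -m jog '0.6 0 0 -50 0;0.6 0 0 -50 0;0.6 0 0 -40 0;0.6 0 0 0 0'; python3 -m jog '0 0 0 0 0;0 0 0 0 0;0 0 0 0 0;0 0 0 0 0'
```

```text
time_s: 2.3
tcp_pos: [0.5571, -0.052, 0.088]
ee_rot: [[-0.922, -0.388, -0.007], [-0.388, 0.922, -0.001], [0.007, 0.002, -1.0]]
wrist_force: [1.0, -0.2, 0.9]
gripper_width: 0.603
gripper_force: 0.0
time_s: 2.8
tcp_pos: [0.5602, -0.0503, 0.0913]
ee_rot: [[-0.921, -0.39, 0.001], [-0.39, 0.921, 0.0], [-0.001, -0.0, -1.0]]
wrist_force: [-0.6, -0.1, -0.9]
gripper_width: 0.234
gripper_force: 0.0
```

```bash
python3 -m jog '0 0 0 0 0;0 0 0 0 0' | tail -3; python3 -m jog '0 12 12 0 0;0 15 9.5 0 0;0 16.5 6.5 0 0' ; python3 -m jog '0 17 3 0 0;0 17.5 -0.5 0 0;0 17 -4 0 0;0 6.5 -2.5 0 0;0 0 0 0 0'
```

```text
wrist_force: [-2.3, 2.2, 5.1]
gripper_width: 0.171
gripper_force: 30.0
time_s: 3.42
tcp_pos: [0.6019, -0.0235, 0.0908]
ee_rot: [[-0.921, -0.389, -0.005], [-0.389, 0.921, -0.002], [0.005, 0.0, -1.0]]
wrist_force: [-3.3, -4.2, 5.2]
gripper_width: 0.176
gripper_force: 30.0
time_s: 4.05
tcp_pos: [0.6638, -0.0235, 0.0909]
ee_rot: [[-0.921, -0.39, 0.005], [-0.39, 0.921, 0.004], [-0.006, 0.001, -1.0]]
wrist_force: [1.2, 8.4, 2.5]
gripper_width: 0.173
gripper_force: 30.0
```

```bash
python3 -m jog '0.5 0 0 0 0;0.5 0 0 0 0;0.5 0 0 20 0;0.8 0 0 50 0;0.8 0 0 40 0'|head -2; python3 -m jog '0.8 -18 49 0 -4.8;0.8 -18 49 0 -4.8;0.8 -18 49 0 -4.8;0.8 -18 49 0 -4.8'|head -2;python3 -m jog '0.8 -18 49 0 -4.8;0.8 -17 49 0 -4.8;0.8 -17 48 0 -4.8;0.8 -17 48 0 -4.2;0.8 0 0 0 0'
python3 - <<'E'
from h import *
print(r.sense()['tcp_pos'])
c=cam('wrist');save(c,'w3')
b=c['pixels'].copy();
c2=cam('top');save(c2,'top2')
im=cv2.resize(cv2.cvtColor(c2['pixels'][190:330,170:390],cv2.COLOR_RGB2BGR),None,fx=2,fy=2)
cv2.imwrite('pics/j.png',np.vstack([np.hstack([im,np.zeros((280,200,3),np.uint8)]),cv2.resize(b[:,:,::-1],(640,480))[:320]]))
E
```

```text
time_s: 4.68
tcp_pos: [0.6614, -0.0271, 0.2019]
time_s: 5.18
tcp_pos: [0.5886, 0.1703, 0.2003]
time_s: 5.8
tcp_pos: [0.5192, 0.366, 0.1997]
ee_rot: [[-0.968, 0.252, -0.0], [0.252, 0.968, -0.001], [0.0, -0.001, -1.0]]
wrist_force: [0.2, -0.2, 0.3]
gripper_width: 0.8
gripper_force: 0.0
[0.51918405 0.36600187 0.19974842]
```

View pics/j.png

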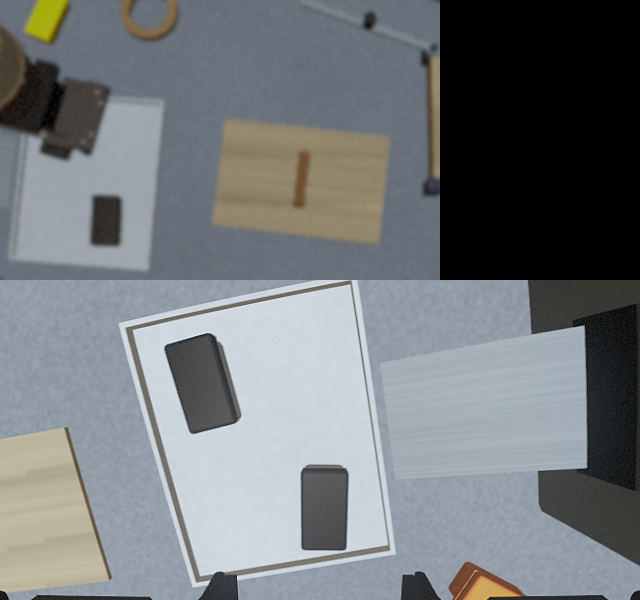

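The latch is wide open, clear of the mouth. The wrist view shows can A near (325,228) and can B near (200,103) in wrist pixels.

```bash
cat >> h.py <<'E'
def cans(c,rows=(0,288),z=.046):
    hsv=cv2.cvtColor(c['pixels'],cv2.COLOR_RGB2HSV)
    m=(hsv[...,2]<100).astype(np.uint8);m[:rows[0]]=0;m[rows[1]:]=0
    n,l,st,ce=cv2.connectedComponentsWithStats(m);o=[]
    for i in range(1,n):
        if 1500<st[i,4]<9000:
            cn=max(cv2.findContours((l==i).astype(np.uint8),0,2)[0],key=cv2.contourArea)
            p=onz(c,cn.reshape(-1,2),z)[:,:2]*1000
            R=cv2.minAreaRect(p.astype(np.float32));print(st[i],R);o.append(R)
    return o
E
python3 - <<'E'
from h import *
print(r.sense()['tcp_pos']);cans(cam('wrist'))
E
```

```text
[0.52010276 0.36328805 0.19998258]
[ 168   51   74  100 4820] ((410.5750427246094, 309.02716064453125), (39.6544303894043, 62.89130401611328), 88.62110137939453)
[ 305  185   47   83 3742] ((521.3363647460938, 368.3763122558594), (34.45539855957031, 64.35504150390625), 74.62690734863281)
```

```bash
python3 -m jog '0.8 2 2 -55 0;0.8 0 0 -55 0;0.8 0 0 -50 0;0.8 0 0 -14 0;0 0 0 0 0'|head -2; python3 -m jog '0 0 0 0 0;0 0 0 0 0;0 0 0 0 0;0 0 0 0 0;0 0 0 0 0'; python3 -m jog '0 0 0 60 0;0 0 0 60 0;0 0 0 0 0'
```

```text
time_s: 6.58
tcp_pos: [0.5231, 0.3648, 0.0267]
time_s: 7.2
tcp_pos: [0.523, 0.3665, 0.028]
ee_rot: [[-0.967, 0.255, 0.002], [0.255, 0.967, 0.002], [-0.002, 0.002, -1.0]]
wrist_force: [-1.2, 0.9, 6.0]
gripper_width: 0.41
gripper_force: 30.0
time_s: 7.58
tcp_pos: [0.5246, 0.3676, 0.1524]
ee_rot: [[-0.967, 0.255, 0.008], [0.255, 0.967, 0.008], [-0.006, 0.01, -1.0]]
wrist_force: [-0.3, 0.9, -1.2]
gripper_width: 0.407
gripper_force: 30.0
```

```bash
python3 -m jog '0 1 -59 0 1.5;0 1 -59 0 1.5;0 2 -59 0 1.5;0 1 -59 0 1.5;0 2 -59 0 1.5'|sed -n '1,2p;5,6p'; python3 -m jog '0 1 -59 0 1.5;0 2 -59 0 1.5;0 1 -59 0 1.5;0 2 -59 0 1.5;0 2 -59 0 1.3'|sed -n '1,2p;5,6p';  python3 -m jog '0 1 -60 0 0;0 0 0 0 0;0 0 0 0 0'
```

```text
time_s: 8.2
tcp_pos: [0.5279, 0.0684, 0.1451]
gripper_width: 0.409
gripper_force: 30.0
time_s: 8.82
tcp_pos: [0.5361, -0.226, 0.1449]
gripper_width: 0.411
gripper_force: 30.0
time_s: 9.2
tcp_pos: [0.5371, -0.2843, 0.1448]
ee_rot: [[-1.0, 0.002, -0.003], [0.002, 1.0, 0.001], [0.003, 0.001, -1.0]]
wrist_force: [0.1, 1.1, -0.3]
gripper_width: 0.414
gripper_force: 30.0
```

```bash
python3 -m jog '0 0 0 -55 0;0 0 0 -40 0;0 0 0 -16 0;0 0 0 0 0;0 0 0 0 0'|sed -n '2p;4,6p'; python3 -m jog '0.65 0 0 0 0;0.65 0 0 0 0;0.65 0 0 40 0;0.65 0 0 60 0'; python3 -m jog '0.8 -12 58 0 0;0.8 -12 58 0 0;0.8 -12 59 0 0;0.8 -12 59 0 0;0.8 -12 59 0 0' |head -2
python3 -m jog '0.8 -13 59 0 0;0.8 -13 59 0 0;0.8 -13 59 0 0;0.8 -13 59 0 0;0.8 -13 59 0 -1.5';python3 -m jog '0.8 0 0 0 0;0.8 0 0 0 0'|head -3
python3 - <<'E'
from h import *
c=cam('wrist');save(c,'w4');print(r.sense()['tcp_pos']);cans(c)
c=cam('top');save(c,'top3')
E
```

```text
tcp_pos: [0.5397, -0.2844, 0.0372]
wrist_force: [0.6, -0.8, -0.3]
gripper_width: 0.411
gripper_force: 30.0
time_s: 10.32
tcp_pos: [0.5372, -0.2842, 0.1352]
ee_rot: [[-1.0, 0.001, -0.004], [0.001, 1.0, 0.001], [0.004, 0.001, -1.0]]
wrist_force: [0.9, -0.8, -0.6]
gripper_width: 0.642
gripper_force: 0.0
time_s: 10.95
tcp_pos: [0.4781, 0.0103, 0.1364]
time_s: 11.58
tcp_pos: [0.4128, 0.3056, 0.1364]
ee_rot: [[-1.0, 0.027, 0.001], [0.027, 1.0, 0.001], [-0.001, 0.001, -1.0]]
wrist_force: [0.6, -0.0, -0.5]
gripper_width: 0.803
gripper_force: 0.0
time_s: 11.82
tcp_pos: [0.4131, 0.3034, 0.1357]
ee_rot: [[-1.0, 0.026, -0.0], [0.026, 1.0, -0.0], [0.0, -0.0, -1.0]]
[0.41325617 0.30277426 0.13567879]
[ 296  196   59   92 5209] ((405.23162841796875, 306.2053527832031), (34.932552337646484, 57.89082717895508), 88.6351318359375)
```

```bash
python3 -m jog '0.8 -1.5 2 -55 0;0.8 0 0 -40 0;0.8 0 0 -15 0;0.8 0 0 0 0;0 0 0 0 0'|sed -n 2p; python3 -m jog '0 0 0 0 0;0 0 0 0 0;0 0 0 0 0;0 0 0 0 0;0 0 0 0 0'; python3 -m jog '0 0 0 60 0;0 0 0 60 0;0 0 0 0 0'|sed -n '2p;5,6p'
```

```text
tcp_pos: [0.4129, 0.3063, 0.0271]
time_s: 13.18
tcp_pos: [0.4121, 0.306, 0.026]
ee_rot: [[-1.0, 0.027, 0.001], [0.027, 1.0, 0.001], [-0.001, 0.001, -1.0]]
wrist_force: [-1.6, 0.3, 3.7]
gripper_width: 0.411
gripper_force: 30.0
tcp_pos: [0.4138, 0.3079, 0.1502]
gripper_width: 0.409
gripper_force: 30.0
```

View pics/top3.png

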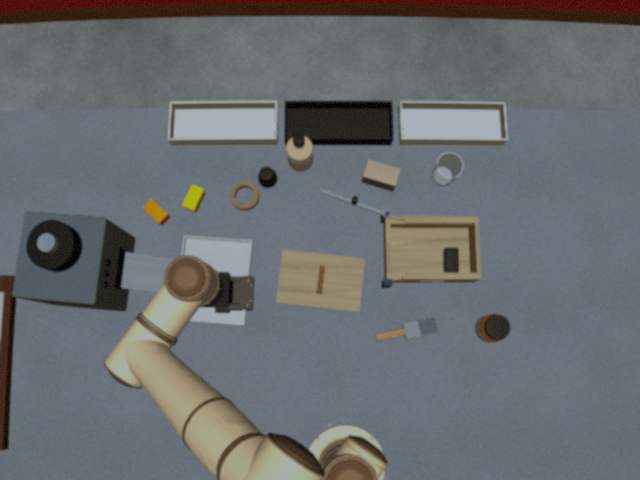

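Can A is in the case at (452,259). Now I'll carry the second can over.

```bash
python3 -m jog '0 16 -59 0 1.5;0 16 -59 0 0;0 16 -59 0 0;0 16 -59 0 0'|sed -n '2p;5,6p'; python3 -m jog '0 16 -59 0 0;0 16 -59 0 0;0 16 -59 0 0;0 16 -59 0 0;0 0 0 0 0'|sed -n '2p;5,6p'; python3 -m jog '0 0 0 0 0;0 0 0 -55 0;0 0 0 -40 0;0 0 0 -15 0;0 0 0 0 0';python3 - <<'E'
from h import *
c=cam('top');p=c['pixels'][200:300,370:490]
m=(cv2.cvtColor(p,cv2.COLOR_RGB2HSV)[...,2]<70).astype(np.uint8)
n,l,st,ce=cv2.connectedComponentsWithStats(m)
for i in range(1,n):
    if st[i,4]>60: print(st[i],onz(c,[ce[i]+[370,200]],.05)[0])
E
```

```text
tcp_pos: [0.4751, 0.0674, 0.1443]
gripper_width: 0.411
gripper_force: 30.0
tcp_pos: [0.5392, -0.1701, 0.1432]
gripper_width: 0.411
gripper_force: 30.0
time_s: 15.3
tcp_pos: [0.5396, -0.1656, 0.0351]
ee_rot: [[-1.0, -0.001, -0.002], [-0.001, 1.0, -0.0], [0.002, -0.0, -1.0]]
wrist_force: [0.0, 0.3, 0.2]
gripper_width: 0.411
gripper_force: 30.0
[100  26   5  45 112] [ 0.53965597 -0.33062499  0.05      ]
[ 21  37  67  35 714] [ 0.52629644 -0.23279039  0.05      ]
[24 57 21  5 65] [ 0.5141406  -0.15624825  0.05      ]
```

```bash
python3 -m jog '0.65 0 0 0 0;0.65 0 0 0 0;0.65 0 0 50 0;0.65 0 0 60 0'|sed -n '2p;5,6p';  python3 -m jog '0.5 -18 56 0 -3.2;0.5 -18 56 0 -3.2;0.5 -18 56 0 0;0.5 -19 57 0 0;0.5 0 0 0 0'|sed -n 2p; python3 -m jog '0.5 0 0 0 0'|head -3
python3 - <<'E'
from h import *
s=r.sense();print(s['tcp_pos'],s['ee_rot'][:,1]);c=cam('wrist')
hsv=cv2.cvtColor(c['pixels'],cv2.COLOR_RGB2HSV);print(np.median(hsv[180:280,100:540].reshape(-1,3),axis=0))
m=((hsv[...,0]<17)&(hsv[...,1]>110)&(hsv[...,2]>60)).astype(np.uint8)
m[300:]=0
n,l,st,ce=cv2.connectedComponentsWithStats(m);i=1+st[1:,4].argmax()
cn=max(cv2.findContours((l==i).astype(np.uint8),0,2)[0],key=cv2.contourArea)
print(st[i],cv2.minAreaRect((onz(c,cn.reshape(-1,2),.036)[:,:2]*1000).astype(np.float32)))
c2=cam('top');save(c2,'top4')
cv2.imwrite('pics/j2.png',np.vstack([cv2.resize(cv2.cvtColor(c2['pixels'][195:305,365:490],cv2.COLOR_RGB2BGR),(375,330)),cv2.cvtColor(c['pixels'][80:350,130:505],cv2.COLOR_RGB2BGR)]))
E
```

```text
tcp_pos: [0.5393, -0.1665, 0.1467]
gripper_width: 0.644
gripper_force: 0.0
tcp_pos: [0.4663, 0.0618, 0.1469]
time_s: 16.6
tcp_pos: [0.4671, 0.0588, 0.1463]
ee_rot: [[-0.994, 0.111, 0.001], [0.111, 0.994, 0.001], [-0.001, 0.001, -1.0]]
[0.46709957 0.05877542 0.14629954] [1.11219564e-01 9.93795586e-01 7.36278575e-04]
[ 23.  40. 188.]
[33 69 10  5 12] ((337.0753173828125, -100.49861907958984), (0.7287658452987671, 6.592850208282471), 6.923812389373779)
```

View pics/j2.png

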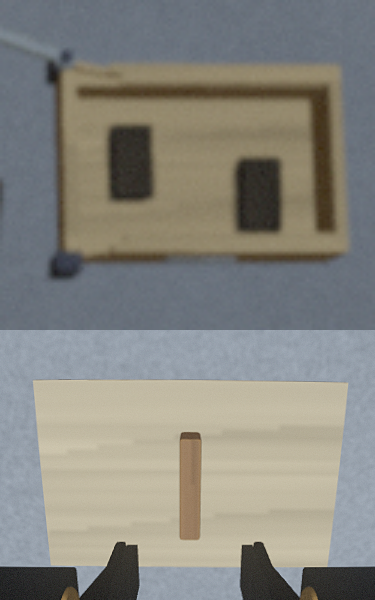

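Both cans sit flat in the case. The lid's grip bar lies between the jaws, with its top face at column 320, rows 188 to 290.

```bash
python3 - <<'E'
from h import *
c=cam('wrist')
print(onz(c,[(320,188),(320,290),(320,239)],.036))
print('lid corners',onz(c,[(163,130),(478,132),(462,317),(181,317)],.006))
E
python3 -m jog '0.5 0 0 -55 0;0.5 0 0 -40 0;0.5 0 0 0 0'
```

```text
[[0.42945332 0.06171941 0.036     ]
 [0.49898958 0.05376206 0.036     ]
 [0.46290808 0.0578904  0.036     ]]
lid corners [[ 0.3821062  -0.04100906  0.006     ]
 [ 0.40808629  0.17333335  0.006     ]
 [ 0.54808876  0.16023675  0.006     ]
 [ 0.5228664  -0.05846981  0.006     ]]
time_s: 17.12
tcp_pos: [0.4651, 0.0564, 0.0482]
ee_rot: [[-0.993, 0.115, -0.007], [0.115, 0.993, -0.003], [0.006, -0.004, -1.0]]
wrist_force: [0.7, -1.1, 1.4]
gripper_width: 0.499
gripper_force: 0.0
```

```bash
python3 -m jog '0.5 -1 -1 -25 0;0.5 0 0 -5 0;0 0 0 0 0;0 0 0 0 0;0 0 0 0 0'|sed -n '2p;4,6p'; python3 -m jog '0 0 0 0 0;0 0 0 0 0;0 0 0 0 0;0 0 0 0 0'
```

```text
tcp_pos: [0.4664, 0.0578, 0.0214]
wrist_force: [0.1, 0.3, 0.2]
gripper_width: 0.243
gripper_force: 0.0
time_s: 18.25
tcp_pos: [0.4664, 0.0579, 0.0212]
ee_rot: [[-0.994, 0.112, 0.001], [0.112, 0.994, 0.001], [-0.001, 0.001, -1.0]]
wrist_force: [-2.3, 1.2, 4.9]
gripper_width: 0.157
gripper_force: 30.0
```

```bash
python3 - <<'E'
import cv2
im=cv2.imread('pics/w2.png')
cv2.imwrite('pics/crop2.png',cv2.resize(im[20:290,150:340],None,fx=2.2,fy=2.2,interpolation=cv2.INTER_CUBIC))
E
python3 -m jog '0 0 0 50 0;0 0 0 50 0;0 0 0 0 0;0 0 0 0 0'
```

```text
time_s: 18.75
tcp_pos: [0.4646, 0.0572, 0.1196]
ee_rot: [[-0.994, 0.113, -0.002], [0.113, 0.994, -0.0], [0.002, -0.001, -1.0]]
wrist_force: [1.0, 0.1, -2.7]
gripper_width: 0.161
gripper_force: 30.0
```

View pics/crop2.png

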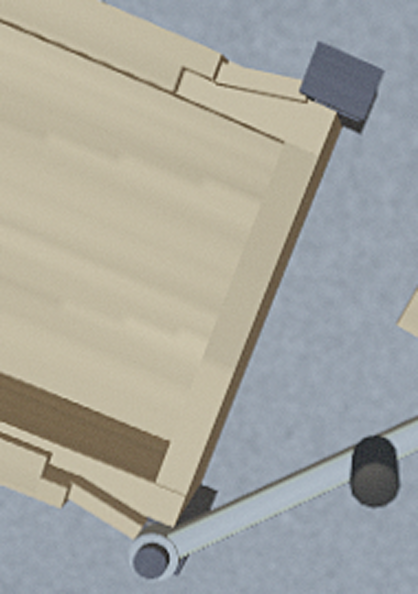

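Run:
```python
from h import *
c=cam('wrist')
# pose of w2: tcp ~(.5593,-.051,.2303), same orientation as printed at w1 (origin shift)
R=np.array([[-3.90373743e-01,8.77848300e-01,2.77471985e-01],[9.20656162e-01,3.72469869e-01,1.16869275e-01],[-7.56459186e-04,3.01078989e-01,-9.53598904e-01]])
c['orientation']=R;c['origin']=np.array([.48270555,-.08133165,.38544595])-[.56406826,-.0440835,.23012183]+[.5597,-.0505,.2303]
g=lambda p:np.array(p,float)/2.2+[150,20]-.27
P=onz(c,g([(177,94),(50,455)]),.0775);print(P,P.mean(0),np.linalg.norm(P[0]-P[1]))
Q=onz(c,g([(152,560)]),.075);print('pivot',Q)
E=onz(c,g([(340,118),(178,522)]),.061);print(E,E.mean(0),np.linalg.norm(E[0]-E[1]),np.degrees(np.arctan2(*(E[1]-E[0])[[1,0]])))
# lid pose now from top
t=cam('top');save(t,'top5');print(r.sense()['tcp_pos'])
cv2.imwrite('pics/crop3.png',cv2.resize(t['pixels'][230:330,260:400,::-1],None,fx=5,fy=5,interpolation=cv2.INTER_CUBIC))
```

```text
[[ 0.47166846 -0.15700423  0.0775    ]
 [ 0.59874715 -0.1584777   0.0775    ]] [ 0.53520781 -0.15774096  0.0775    ] 0.12708723250920426
pivot [[ 0.6228952  -0.11315764  0.075     ]]
[[ 0.457747   -0.1084279   0.061     ]
 [ 0.6111955  -0.11023386  0.061     ]] [ 0.53447125 -0.10933088  0.061     ] 0.15345912775056458 -0.674290395588221
[0.46446871 0.05698144 0.11885985]
```

```bash
python3 -m jog '0 25 -13 0 3.2;0 25 -13 0 3.2;0 23 -12 0 0;0 0 0 0 0;0 0 0 0 0';python3 - <<'E'
from h import *
t=cam('top');save(t,'top6');s=r.sense();print(s['tcp_pos'],s['ee_rot'][:,1])
cv2.imwrite('pics/crop3.png',cv2.resize(t['pixels'][200:300,290:490,::-1],None,fx=4,fy=4,interpolation=cv2.INTER_CUBIC))
E
```

```text
time_s: 19.48
tcp_pos: [0.5375, 0.0193, 0.119]
ee_rot: [[-1.0, 0.001, -0.004], [0.001, 1.0, -0.001], [0.004, -0.001, -1.0]]
wrist_force: [-0.7, -0.6, -2.4]
gripper_width: 0.158
gripper_force: 30.0
[0.53756888 0.01954622 0.11943974] [ 5.89108041e-04  9.99999646e-01 -6.01105535e-04]
```

View pics/crop3.png

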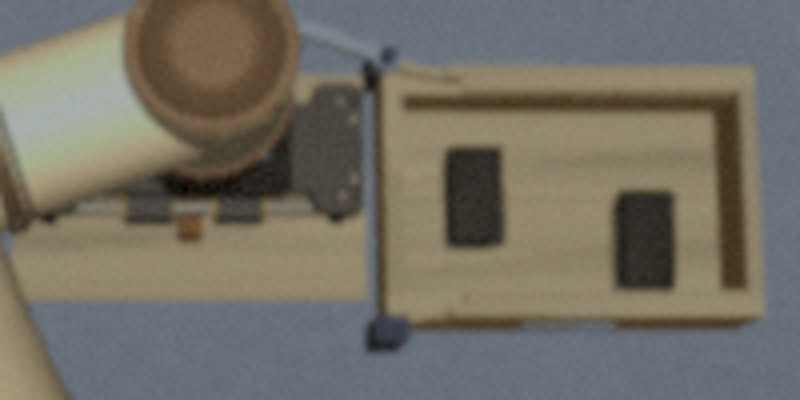

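Run:
```python
from h import *
t=cam('top');p=cv2.GaussianBlur(t['pixels'],(0,0),.7).astype(float);S=p[...,0]-p[...,2];V=p.sum(2)/3
def cross(col,a,b,sig,sgn):
    d=sgn*np.diff(sig[a:b+1,col]);k=int(d.argmax());k=min(max(k,1),len(d)-2)
    y0,y1,y2=d[k-1:k+2];return a+k+.5+.5*(y0-y2)/(y0-2*y1+y2+1e-9)
def edge(cols,a,b,sig,sgn,z,n):
    uv=np.array([(c,cross(c,a,b,sig,sgn)) for c in cols]);P=onz(t,uv,z)
    k,m=np.polyfit(P[:,1],P[:,0],1);x=np.median(P[:,0])
    print(n,'x',round(x,4),'slope deg',round(np.degrees(-np.arctan(k)),2),'rows',uv[0,1].round(1),uv[-1,1].round(1),'sd',np.std(P[:,0]-k*P[:,1]-m).round(4));return x
a=edge(range(305,378,3),268,282,S,-1,.104,'lid near');b=edge(range(376,380),214,226,S,1,.104,'lid far')
print('lid',(a+b)/2,b-a)
a=edge(range(410,470,3),274,284,V,-1,.0775,'case near');b=edge(range(410,474,3),212,222,S,1,.0775,'case far')
print('case',(a+b)/2,b-a,r.sense()['tcp_pos'])
```

```text
lid near x 0.4678 slope deg -0.09 rows 274.8 274.8 sd 0.0002
lid far x 0.609 slope deg -3.61 rows 218.1 218.3 sd 0.0001
lid 0.5383543354113585 0.14119526381340808
case near x 0.4609 slope deg -0.72 rows 278.7 278.8 sd 0.0006
case far x 0.6211 slope deg -0.31 rows 215.6 216.1 sd 0.0002
case 0.5410453534400054 0.16019384207687998 [0.53776344 0.01968991 0.11985919]
```

```bash
python3 -m jog '0 4 -24 0 -0.4;0 0 -24 0 0;0 0 0 -20 0;0 0 0 0 0;0 0 0 0 0'|sed -n '2,6p'; python3 -m jog '0 0 0 -12 0;0 0 0 0 0;0 0 0 0 0'
python3 - <<'E'
from h import *
t=cam('top');save(t,'top7');s=r.sense();print(s['tcp_pos'])
cv2.imwrite('pics/crop4.png',cv2.resize(t['pixels'][200:300,300:490,::-1],None,fx=4,fy=4,interpolation=cv2.INTER_CUBIC))
E
```

```text
tcp_pos: [0.543, -0.028, 0.1011]
ee_rot: [[-1.0, 0.007, 0.001], [0.007, 1.0, -0.0], [-0.001, -0.0, -1.0]]
wrist_force: [0.3, -0.5, -1.5]
gripper_width: 0.153
gripper_force: 30.0
time_s: 20.58
tcp_pos: [0.5429, -0.0283, 0.0885]
ee_rot: [[-1.0, 0.007, -0.0], [0.007, 1.0, -0.0], [0.0, -0.0, -1.0]]
wrist_force: [-0.3, -0.2, -1.1]
gripper_width: 0.159
gripper_force: 30.0
[ 0.54303416 -0.02836991  0.08865053]
```

View pics/crop4.png

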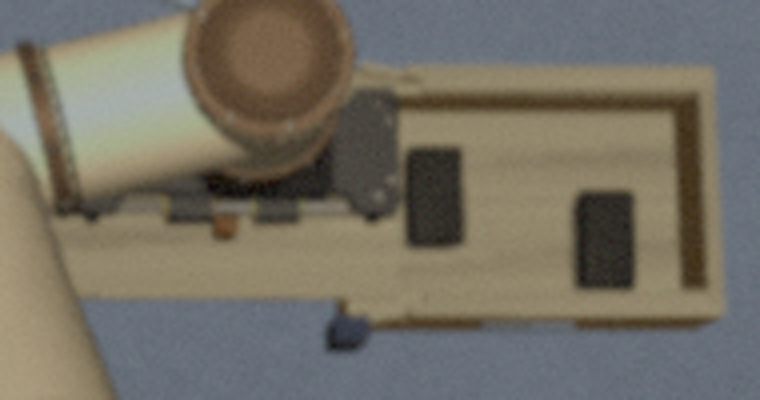

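Run:
```python
from h import *
t=cam('top');p=cv2.GaussianBlur(t['pixels'],(0,0),.7).astype(float);S=p[...,0]-p[...,2];V=p.sum(2)/3
def edge(cols,a,b,sig,sgn,z,n):
    uv=[]
    for c in cols:
        d=sgn*np.diff(sig[a:b+1,c]);k=min(max(int(d.argmax()),1),len(d)-2);y0,y1,y2=d[k-1:k+2]
        uv.append((c,a+k+.5+.5*(y0-y2)/(y0-2*y1+y2+1e-9)))
    P=onz(t,uv,z);print(n,np.median(P[:,0]).round(4),np.array(uv)[::4,1].round(1))
edge(range(325,380,3),268,280,S,-1,.0735,'lid near')
for z in(.0775,): edge(range(410,470,3),274,284,V,-1,z,'case near');edge(range(410,474,3),212,222,S,1,z,'case far')
edge(range(386,396),274,284,V,-1,.0775,'case near at mouth')
```

```text
lid near 0.4731 [274.2 274.2 274.3 274.3 274.2]
case near 0.461 [278.6 278.3 278.3 278.9 278.8]
case far 0.6213 [215.7 215.6 215.9 215.8 215.9 216.1]
case near at mouth 0.4608 [276.9 278.7 279.7]
```

```bash
python3 -m jog '0 -1 0 -4 0;0 0 0 0 0;0 -0.2 -10 0 0;0 0 -10 0 0;0 0 0 0 0'; python3 -m jog '0 -0.2 -15 0 0;0 -0.2 -15 0 0;0 0 0 0 0'
```

```text
time_s: 21.3
tcp_pos: [0.5416, -0.0494, 0.0846]
ee_rot: [[-1.0, 0.009, -0.0], [0.009, 1.0, -0.0], [0.0, -0.0, -1.0]]
wrist_force: [-1.1, 0.3, -1.6]
gripper_width: 0.158
gripper_force: 30.0
time_s: 21.68
tcp_pos: [0.541, -0.0798, 0.0845]
ee_rot: [[-1.0, 0.01, -0.0], [0.01, 1.0, -0.0], [0.0, -0.0, -1.0]]
wrist_force: [0.0, -0.1, -1.7]
gripper_width: 0.156
gripper_force: 30.0
```

```bash
python3 -m jog '0 -0.2 -20 0 0;0 -0.2 -20 0 0;0 -0.2 -20 0 0;0 0 -20 0 0;0 0 0 0 0'|sed -n '2,6p'; python3 -m jog '0 -0.2 -20 0 0;0 -0.2 -20 0 0;0 0 -10 0 0;0 0 0 0 0'
```

```text
tcp_pos: [0.5406, -0.1599, 0.0844]
ee_rot: [[-1.0, 0.01, -0.0], [0.01, 1.0, -0.0], [0.0, -0.0, -1.0]]
wrist_force: [-0.2, -0.1, -2.4]
gripper_width: 0.158
gripper_force: 30.0
time_s: 22.8
tcp_pos: [0.5401, -0.2093, 0.0844]
ee_rot: [[-1.0, 0.009, -0.0], [0.009, 1.0, 0.0], [0.0, 0.0, -1.0]]
wrist_force: [0.0, -0.3, -1.4]
gripper_width: 0.157
gripper_force: 30.0
```

```bash
python3 -m jog '0 0 -6 0 0;0 0 -6 0 0;0 0 0 0 0'; python3 -m jog '0 0 -3 0 0;0 0 0 0 0'|sed -n '2p;4p';python3 -m jog '0 0 -3 0 0;0 0 0 0 0'|sed -n '2p;4p'
```

```text
time_s: 23.18
tcp_pos: [0.5403, -0.2206, 0.0845]
ee_rot: [[-1.0, 0.008, 0.0], [0.008, 1.0, -0.0], [-0.0, -0.0, -1.0]]
wrist_force: [-0.8, 0.6, -1.4]
gripper_width: 0.163
gripper_force: 30.0
tcp_pos: [0.5403, -0.2235, 0.0846]
wrist_force: [0.3, 0.1, -1.5]
tcp_pos: [0.5399, -0.2242, 0.0846]
wrist_force: [-1.6, 8.4, 1.7]
```

Stop contact at y ≈ -0.224. Release and check.

```bash
python3 -m jog '0 0 0 -1.5 0;0 0 0 0 0'|sed -n '2p;4p';python3 -m jog '0.4 0 0 0 0;0.4 0 0 0 0;0.4 0 0 0 0;0.4 0 0 30 0;0.4 0 0 50 0'; python3 -m jog '0.4 0 0 20 0;0.4 -30 50 0 0;0.5 -30 50 0 0;0.5 0 0 0 0;0.5 0 0 0 0'|sed -n 2p
python3 - <<'E'
from h import *
c=cam('wrist');save(c,'w5');t=cam('top');save(t,'top8');print(r.sense()['tcp_pos'])
cv2.imwrite('pics/j3.png',np.vstack([cv2.cvtColor(c['pixels'][0:330],cv2.COLOR_RGB2BGR),cv2.resize(cv2.cvtColor(t['pixels'][195:285,310:490],cv2.COLOR_RGB2BGR),(540,270))[:, :].copy() if 0 else cv2.copyMakeBorder(cv2.resize(cv2.cvtColor(t['pixels'][195:285,310:490],cv2.COLOR_RGB2BGR),(540,270)),0,0,0,100,0)]))
E
```

```text
tcp_pos: [0.5399, -0.2242, 0.0832]
wrist_force: [-0.8, 9.3, 2.5]
time_s: 24.55
tcp_pos: [0.539, -0.2265, 0.1621]
ee_rot: [[-1.0, 0.008, -0.005], [0.008, 1.0, 0.001], [0.005, 0.001, -1.0]]
wrist_force: [1.3, 1.0, 0.5]
gripper_width: 0.397
gripper_force: 0.0
tcp_pos: [0.4809, -0.1266, 0.1836]
[ 0.4810667  -0.12712436  0.18313365]
```

View pics/j3.png

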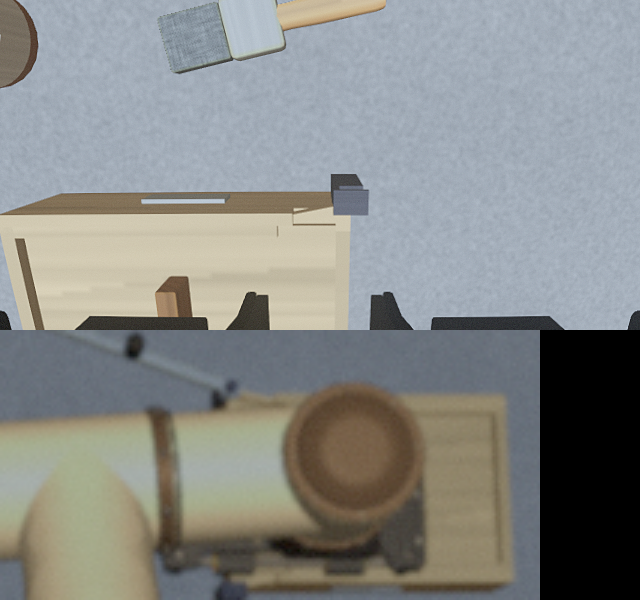

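Lid lies in its grooves with the catch clear. Knob is in the top view at about (355,200); I'll regrasp it next.

```bash
python3 -m jog '0.6 60 33 0 0;0.6 60 33 0 0;0.6 60 34 0 0;0.6 0 0 0 0;0.6 0 0 0 0'|sed -n 2p
python3 - <<'E'
from h import *
t=cam('top');print(onz(t,[(355,200.3)],.105),r.sense()['tcp_pos'])
c=cam('wrist');save(c,'w6')
v=cv2.cvtColor(c['pixels'],cv2.COLOR_RGB2HSV)[...,2]
m=(v<85).astype(np.uint8);m[300:]=0
n,l,st,ce=cv2.connectedComponentsWithStats(m)
for i in range(1,n):
    if 60<st[i,4]<4000: print(st[i],ce[i],onz(c,[ce[i]],.092)[0])
E
```

```text
tcp_pos: [0.644, -0.0363, 0.1818]
[[ 0.65451259 -0.0270479   0.105     ]] [ 0.64359279 -0.03654252  0.18243442]
[ 14  27  14  59 123] [21.37398374 54.43902439] [ 0.52268716 -0.20412743  0.092     ]
[215 188  27  30 453] [231.7218543 200.9183223] [ 0.6090934  -0.08880736  0.092     ]
[324 253  26  42 782] [335.95396419 273.70332481] [ 0.65585636 -0.02695064  0.092     ]
[199 288  58  12 278] [229.49640288 295.51079137] [ 0.67018326 -0.09465197  0.092     ]
[382 292  24   8 138] [394.01449275 296.39855072] [0.6717479  0.01006322 0.092     ]
[568 294  32   6 126] [583.84126984 297.21428571] [0.67464209 0.13632577 0.092     ]
```

```bash
python3 -m jog '0.6 13.5 10 0 0;0.6 0 0 -50 0;0.6 0 0 -41 0;0.6 0 0 0 0;0 0 0 0 0'|sed -n '2p;4p'; python3 -m jog '0 0 0 0 0;0 0 0 0 0;0 0 0 0 0;0 0 0 0 0;0 0 0 0 0'
```

```text
tcp_pos: [0.6593, -0.0253, 0.0942]
wrist_force: [0.0, 0.5, 0.7]
time_s: 27.25
tcp_pos: [0.6575, -0.0261, 0.0927]
ee_rot: [[-1.0, 0.008, -0.0], [0.008, 1.0, -0.001], [0.0, -0.001, -1.0]]
wrist_force: [-1.7, -2.4, 4.6]
gripper_width: 0.176
gripper_force: 30.0
```

```bash
python3 -m jog '0 -18 4.5 0 4;0 -18 0.5 0 4;0 -18 -3 0 4;0 -17 -7 0 4;0 0 0 0 0'; python3 -m jog '0 -15 -10.5 0 4;0 -13 -13 0 4;0 -9.5 -15.5 0 4;0 0 0 0 0'|sed -n '2p;4,6p'; python3 -m jog '0 -6.5 -17 0 4;0 0 0 0 0'
```

```text
time_s: 27.88
tcp_pos: [0.5871, -0.0293, 0.0928]
ee_rot: [[-0.963, -0.269, 0.002], [-0.269, 0.963, 0.001], [-0.003, 0.001, -1.0]]
wrist_force: [-1.4, 4.6, 4.0]
gripper_width: 0.172
gripper_force: 30.0
tcp_pos: [0.5445, -0.0683, 0.0926]
wrist_force: [-13.7, 9.5, 15.1]
gripper_width: 0.175
gripper_force: 30.0
time_s: 28.62
tcp_pos: [0.5367, -0.0862, 0.0925]
ee_rot: [[-0.853, -0.522, -0.014], [-0.522, 0.853, 0.0], [0.011, 0.007, -1.0]]
wrist_force: [-15.1, 6.4, 17.4]
gripper_width: 0.174
gripper_force: 29.9
```

```bash
python3 -m jog '0 0 -7 0 0;0 0 -7 0 0;0 0 0 0 0'; python3 -m jog '0 0 -4 0 0;0 0 -4 0 0;0 0 0 0 0'
```

```text
time_s: 29.0
tcp_pos: [0.534, -0.1006, 0.0922]
ee_rot: [[-0.853, -0.522, -0.02], [-0.522, 0.853, -0.0], [0.018, 0.01, -1.0]]
wrist_force: [-19.9, 4.9, 22.2]
gripper_width: 0.176
gripper_force: 30.0
time_s: 29.38
tcp_pos: [0.5335, -0.1088, 0.0922]
ee_rot: [[-0.853, -0.522, -0.021], [-0.522, 0.853, -0.001], [0.019, 0.011, -1.0]]
wrist_force: [-20.2, 3.6, 21.4]
gripper_width: 0.173
gripper_force: 30.0
```

```bash
python3 -m jog '0.5 0 0 0 0;0.5 0 0 0 0;0.5 0 0 0 0'|sed -n '2p;4p'; python3 -m jog '0.5 0 0 50 0;0.5 0 0 50 0;0.5 -45 0 20 0;0.5 -45 0 0 0;0.5 0 0 0 0'|sed -n '2p;4p'; python3 -m jog '0.5 0 0 0 0'|sed -n 2p
python3 - <<'E'
from h import *
c=cam('wrist');save(c,'w7');print(r.sense()['tcp_pos']);t=cam('top');save(t,'top9')
cv2.imwrite('pics/j4.png',np.vstack([cv2.cvtColor(c['pixels'][0:330],cv2.COLOR_RGB2BGR),cv2.copyMakeBorder(cv2.resize(cv2.cvtColor(t['pixels'][195:285,310:490],cv2.COLOR_RGB2BGR),(540,270)),0,0,0,100,0)]))
E
```

```text
tcp_pos: [0.5434, -0.1084, 0.0919]
wrist_force: [-0.5, -0.4, 0.0]
tcp_pos: [0.4504, -0.1084, 0.2125]
wrist_force: [0.1, -0.3, -0.0]
tcp_pos: [0.4536, -0.1084, 0.2124]
[ 0.45384631 -0.10835813  0.21215067]
```

View pics/j4.png

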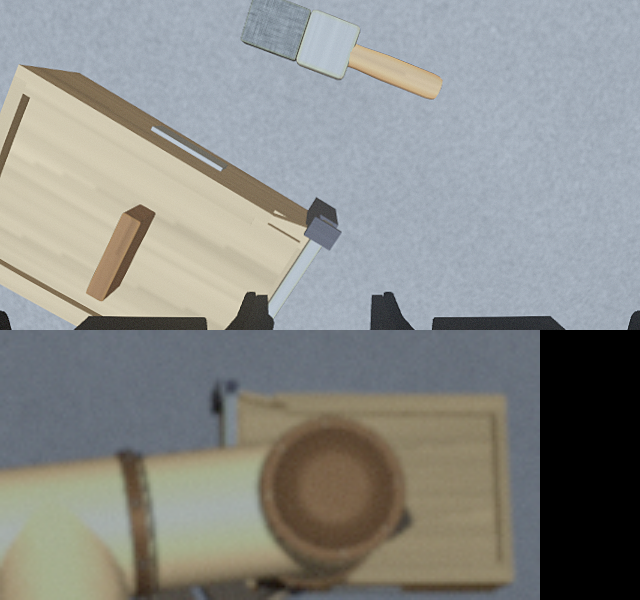

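The bar reaches the catch at (322,225). I'll move the arm clear to measure its angle from above.

```bash
python3 -m jog '0.5 0 60 0 0;0.5 -10 60 0 0;0.5 -10 60 0 0;0.5 -10 60 0 0;0.5 0 0 0 0'|sed -n 2p
python3 - <<'E'
from h import *
t=cam('top');save(t,'top10')
cv2.imwrite('pics/crop5.png',cv2.resize(t['pixels'][195:295,365:490,::-1],None,fx=6,fy=6,interpolation=cv2.INTER_CUBIC))
E
```

```text
tcp_pos: [0.4231, 0.1357, 0.2118]
```

View pics/crop5.png

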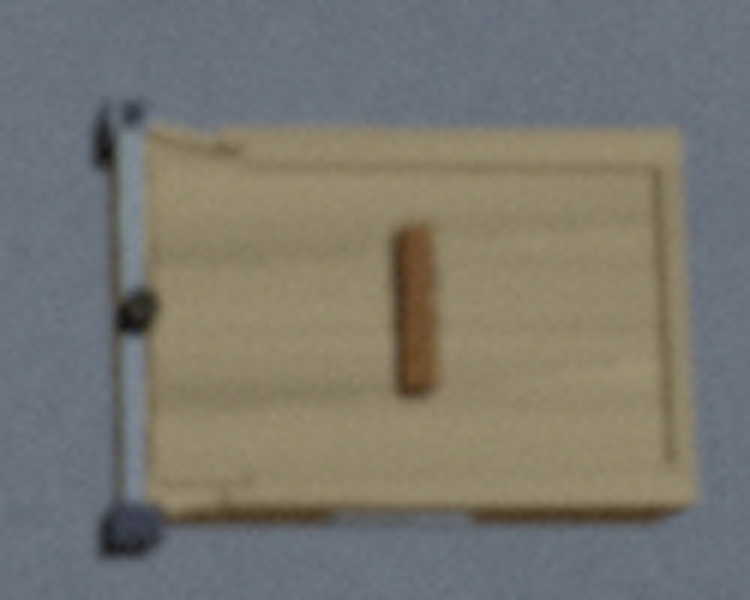

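Run:
```python
from h import *
t=cam('top');p=cv2.GaussianBlur(t['pixels'],(0,0),.7).astype(float);S=p[...,0]-p[...,2];B=S.min()-0
# bar centre per row: centroid of (low R-B and bright) between cols 382..392
V=p.mean(2)
uv=[]
for row in list(range(218,242,2))+list(range(252,276,2)):
    w=np.clip(V[row,380:391]-np.minimum(V[row,380],V[row,390]),0,None)*(S[row,380:391]<S[row,380:391].min()+25)
    uv.append(((w*np.arange(380,391)).sum()/w.sum(),row))
P=onz(t,uv,.073);k,m=np.polyfit(P[:,0],P[:,1],1);print('bar angle deg',np.degrees(np.arctan(k)),'res',np.std(P[:,1]-k*P[:,0]-m),'y mid',k*.54+m)
g=lambda q:np.array(q,float)/6+[365,195]-.42
print('pivot,knob',onz(t,g([(131,112)]),.075),onz(t,g([(136,308)]),.107))
C=onz(t,g([(149,128),(681,130),(697,497),(152,505)]),.0775);print('case',C.mean(0),'end edge',np.degrees(np.arctan2(*(C[1]-C[2])[[1,0]])))
print('grip',onz(t,g([(417,309)]),.098))
Q=onz(t,g([(657,170),(672,462)]),.068);print('lid stop edge',Q)
```

```text
bar angle deg -0.9242474779150148 res 0.00037242327219750817 y mid -0.10765466718962735
pivot,knob [[ 0.62844161 -0.1082946   0.075     ]] [[ 0.53861245 -0.10469302  0.107     ]]
case [ 0.54136878 -0.22848075  0.0775    ] end edge -0.43495448920760593
grip [[ 0.53954698 -0.22252025  0.098     ]]
lid stop edge [[ 0.60491668 -0.33454934  0.068     ]
 [ 0.47922727 -0.33474003  0.068     ]]
```

```bash
python3 -m jog '0.5 0 0 0 0;0.5 0 0 0 0'|head -1; python3 -c "
from station import r
print(r.finish_job())"
```

```text
time_s: 31.58
the job is handed in; nothing more can be done
None
```

I packed both film cans into the case, slid the lid in against its stop and closed the latch bar, which measures within about 0.01 rad of closed; I handed the job in at 31.6 s, with no verdict returned.

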